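# Fit the red beater into the upturned hand mixer and hold it home

### The job

The hand mixer for whipping candle wax lies belly-up in the old crate. Take the beater with the red collar and cap out of the rack, turn it until its cross-shaped stem meshes with the cross slot of the red-ringed socket, slide it fully home until its collar sits on the socket, and keep holding it pressed down there against the ejector spring: finish while still gripping and pressing it, do not let go. Leave the green beater, the candle jar and the diffuser bottle alone.

Things in the scene. Friction and masses are not known exactly. Their poses are not given: they have to be found in the camera images.
- red_beater: Loose upright mixer beater, 60 to 130 g, standing stem down in a rack hole, collar (30 mm diameter, 4 mm thick) on the rack's top. Origin on its axis at the red collar's underside, z up. Over the collar: 8 mm shaft, four wire loops bulging to 23 mm radius at z 62, in line with x and y, square red cap on top. Yaw random; a quarter turn looks alike. Red and green swap places.
- red_stem_tip (a point): Foot of the red beater's steel stem, on its axis, 26 mm below the collar's underside; axes as the beater's. The stem is a cross in section: two wings along x and y, in line with the wire loops, each 16 mm span and 5 mm thick; its lowest 5 mm is a thinner lead-in, 12.5 mm span, 3 mm thick.
- red_cap (a point): Point on the red beater's axis inside the square red grip cap, 103 mm above the collar's underside, 12 mm below the cap's top; grip here from above. Cap 18 x 18 mm, 32 mm high, flat faces square to the beater's x and y. Axes as the beater's.
- rack: Fixed light-wood block, 70 x 170 x 40 mm high (origin: centre of its underside, y along its length), with two square holes 20 mm wide, 34 mm deep, at y = +45 and -45 mm, in which the two beaters stand.
- green_beater: The other beater, same shape as the red one with green collar and cap, origin at its collar's underside; leave it in the rack.
- crate: Fixed dark-wood crate, 230 (x) x 160 (y) x 55 mm high, origin at the centre of its underside, with the blue hand mixer fixed in it belly-up: top 96 mm above the table, 105 mm at the hump (x 0 to 90). Two sockets stand up at x = -45 mm: red ring at y = +26, green ring at y = -26 mm; rings 41 mm outer diameter, tops 124 mm above the table.
- red_mouth (a point): Centre of the red-ringed socket's mouth, 125 mm above the table, z up; x and y along the cross slots, turning with the drive. A white drive, 23 mm square, 1 mm above its ring, with a cross slot: each arm pair 7.2 mm wide, 18.4 mm end to end. Black ejector plunger 16 mm down. Home: collar resting on the white drive, beater origin at this point.
- red_drive (a joint): Angle (rad, counter-clockwise from above) of the red socket's drive about its vertical axis relative to the crate; starts at random. It is held by gearbox friction of about 0.06 N m: it stays while lightly touched and turns if twisted harder.
- red_ejector (a joint): How far (m) the spring ejector in the red socket is pressed down: 0 at rest, 0.010 when the beater is home (hard stop of the plunger at 0.012). The spring pushes back up with 3 N at 0, 8 N at 0.010, and lifts the beater out of its home position if let go.
- candle: Candle in an amber jar with brass lid, 74 mm diameter, 90 mm high, origin at its underside; bystander.
- diffuser: Amber diffuser bottle with black cap, 60 mm diameter, 130 mm high, origin at its underside; bystander.
Not all that is in view belongs to the job. What is shaped like the red_beater but pink is not meant. Several things look just like the rack: the one meant starts nearest to the robot's base.

How it is judged:
By the outcome, as a careful person would: the job done as asked, in the order asked, and still so for the second after the job is handed in, while the arm keeps its last pose, push and grip.
It also fails if it takes over 38 s, if anything falls off the work surface, if the arm or the gripper's body presses on something with over 40 N, if the wrist force passes 120 N, or if a joint passes its speed limit or range.

### The arm

A 6-joint arm with a two-finger parallel gripper is mounted at the origin on the work surface. World frame = base frame: x ahead of the robot, y to its left, z up, the work surface at z = 0. Lengths are in m, angles in rad, forces in N, time in s.
With the tool pointing down it reaches from about 0.35 to 0.85 m from the base axis. Payload 8.1 kg.
Tool frame: the origin (TCP) lies at the very end of the fingers, on their centre line; the grasp point (between the pads) lies 19 mm behind it; z points along the fingers, y is the line along which they close (so a half turn about z gives the same grasp; the last joint's range is limited). The gripper opens to 93 mm and grips with 3 to 60 N. Pads are 15 mm wide; open, the fingers measure 128 mm over their backs; the gripper's body (75 mm by 188 mm) begins 65 mm behind the grasp point.
Start: joints at [-1.325, 0.13, 1.488, -0, 1.523, -0.085], TCP at [0.195, -0.567, 0.219] pointing down, gripper open.
Joint ranges: [-2.96, 2.96], [-0.89, 2.26], [0.02, 2.5], [-1.34, 4.48], [0, 2.73], [-2.66, 2.66]. Speed limits (rad/s): [2.39, 2.39, 2.79, 3.14, 3.14, 3.14].

### API

Orientations are given as a rotation vector (axis times angle).
In Python, from plant import monitor, eyes, ticket gives the robot as it stands.
- The arm moves only by the tool arm_command, never from a script. Its argument "deltas" is a list that holds one entry, the list of rows, each a list of 6 numbers: the shift along the world's x, y, z in cm, then the turn, a rotation vector about the world's x, y, z in degrees. In form: [[[tx, ty, tz, rx, ry, rz], ...]]. A call has 1 to 12 rows; each row shifts and turns the commanded pose from where the row before left it; what a row does not reach is not made up. A row lasts 1/12 s, in which the tool goes at most 41.7 mm and 7.16 degrees, less where a joint would pass 70% of its speed; a pose out of reach is approached as far as the arm can. A call is refused whole if a number of a shift passes 4.17 or a number of a turn 7.16, either way. A call with a gripper value outside its range is refused whole. "gripper" is the opening, from -1 (shut) to 1 (fully open), set as the call begins (left out, the last holds). The fingers move at their own pace and stop on an object; "squeeze" is the grip in N (left out, the last holds). Time passes only in rows, so rows that do not move let the fingers close. It gives the time, the measured TCP pose, the force, the opening and the grip force at its end, in the units of the state.
- monitor.read_state(): the state, without advancing time (a new reading comes with each control period).
- eyes.read_camera(name): name is "side" or "top" or "wrist"; returns the picture (420x560x3 uint8, blue, green, red); there is no depth.
- eyes.camera_model(name): a dict with "fx", "fy", "cx", "cy" (pixels), "k1" (the pictures are not rectified: a ray, as slopes to the right and down, at radius r is drawn at 1 + k1 r^2 times it, then the intrinsics apply), "rvec" (rotation vector, rad) and "tvec" (3), from world to camera coordinates, as OpenCV has them. Camera axes: x right, y down, z forward; pixel columns grow to the right and rows downward; lengths in m; the calibration is good to about 2 mm. A picture is of the moment at which its call begins: read the wrist's pose just before it. camera_model takes no time and is no camera call; for the wrist camera it gives the pose at the moment of the call.
- ticket.close_job(): hands the job in; it is judged then, once.
The state is a dict: "t": time; "q": joint angles; "dq": joint speeds; "joint_torque": joint torques, N m; "tool_pos": TCP position; "orientation": TCP orientation; "force": force on the tool from outside, world axes, zero at the start; "wrist_torque": the same for the moment, N m; "opening": finger opening in m; "gripper_force": force on a finger pad.
Only numpy, scipy, OpenCV 4.12 (cv2) and the standard library are available. Lean on these libraries where they do the work, as an engineer would, in place of code of your own. Each camera call takes 0.05 s, during which the arm holds its last target. There are 200 camera calls.

## Working session

There is one attempt and no reset: what is moved stays moved. The work goes in short steps, Python scripts to look and compute and a tool call to move; the robot and the scene stay as the last step left them, time stands still between calls to the robot, and variables do not carry over. Pictures are saved under pics/ and viewed, at most 10 in all, crops included, and the job is handed in when it is done.

Besides the shell and the picture viewer there is one more tool, called after "Request:" as name([rows], argument=value, ...), one row to a line, values as JSON. arm_command: Moves the arm, as the interface text tells. Its arguments: {"type":"object","properties":{"deltas":{"type":"array"},"gripper":{"type":"number"},"squeeze":{"type":"number"}},"required":["deltas"]}

```bash
mkdir -p pics; cat > h.py <<'E'
import numpy as np, cv2
from plant import monitor, eyes, ticket
def grab(n,name=None):
    m=eyes.camera_model(n); im=eyes.read_camera(n)
    if name: cv2.imwrite('pics/'+name,im)
    return im,m
def ray(m,uv):
    K=np.array([[m['fx'],0,m['cx']],[0,m['fy'],m['cy']],[0,0,1.]])
    p=cv2.undistortPoints(np.array([[uv]],float),K,np.array([m['k1'],0,0,0,0.]))[0,0]
    # k1 forward model as OpenCV radial term
    R=cv2.Rodrigues(np.array(m['rvec'],float))[0]; t=np.array(m['tvec'],float).ravel()
    return -R.T@t, R.T@np.array([p[0],p[1],1.])
def onz(m,uv,z):
    o,d=ray(m,uv); return o+d*(z-o[2])/d[2]
def proj(m,P):
    K=np.array([[m['fx'],0,m['cx']],[0,m['fy'],m['cy']],[0,0,1.]])
    return cv2.projectPoints(np.atleast_2d(np.array(P,float)),np.array(m['rvec'],float),np.array(m['tvec'],float),K,np.array([m['k1'],0,0,0,0.]))[0][:,0]
E
python3 - <<'E'
from h import *
for n in('top','side','wrist'):
    im,m=grab(n,n+'0.png'); print(n,ray(m,(280,210)),m['fx'],m['k1'])
E
```

```text
top (array([ 0.54757915, -0.03458423,  1.3555651 ]), array([ 0.07589695,  0.01453734, -0.99702878])) 522.5006883941342 -0.1584657613921691
side (array([0.13256352, 0.58333365, 0.75090083]), array([ 0.50855684, -0.59455901, -0.62288438])) 465.29898256359695 -0.145300406444134
wrist (array([ 0.27239461, -0.54066571,  0.38388137]), array([-0.28598423, -0.09033848, -0.95401825])) 290.46572435902294 -0.018565126794601088
```

View pics/top0.png

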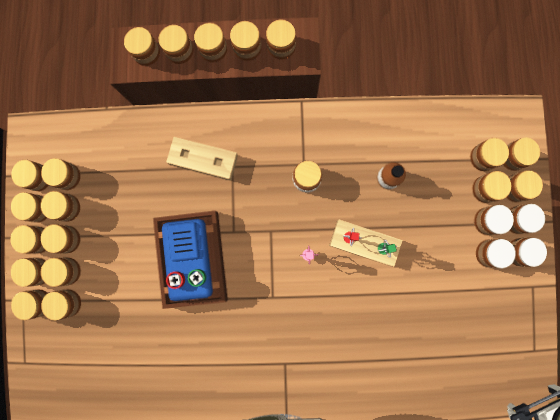

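View pics/side0.png

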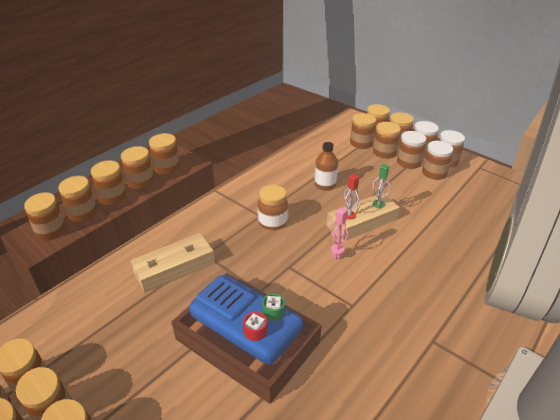

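Top view shows the red beater near (351,237) and the green one at (387,248) in the nearer rack. Pink stands at (309,255), the red socket is at (175,281) and the green socket at (197,278).

```bash
python3 - <<'E'
from h import *
for n in('top','side'):
    m=eyes.camera_model(n); im=cv2.imread(f'pics/{n}0.png')
    h=cv2.cvtColor(im,cv2.COLOR_BGR2HSV)
    red=(((h[...,0]<5)|(h[...,0]>175))&(h[...,1]>190)&(h[...,2]>90)).astype(np.uint8)
    grn=((h[...,0]>50)&(h[...,0]<85)&(h[...,1]>120)).astype(np.uint8)
    for c,k in(('red',red),('grn',grn)):
        N,L,s,ce=cv2.connectedComponentsWithStats(k)
        for i in range(1,N):
            if s[i,4]>12: print(n,c,s[i],ce[i].round(1),[onz(m,ce[i],z)[:2].round(3) for z in(.042,.124,.155)])
a=cv2.imread('pics/top0.png');s=cv2.imread('pics/side0.png')
z=lambda i,x,y,w,h,k:cv2.resize(i[y:y+h,x:x+w],None,fx=k,fy=k,interpolation=cv2.INTER_CUBIC)
cv2.imwrite('pics/c1.png',np.vstack([np.hstack([z(a,325,210,80,60,5),z(a,150,255,80,60,5)]),np.hstack([z(s,310,155,80,60,5)*1,z(s,225,280,80,60,5)])]))
E
```

```text
top red [346 233  12   8  58] [352.7 235.9] [array([ 0.577, -0.196]), array([ 0.575, -0.186]), array([ 0.574, -0.182])]
top red [344 238   5   5  17] [346.3 239.5] [array([ 0.568, -0.18 ]), array([ 0.567, -0.171]), array([ 0.566, -0.167])]
top red [170 272  15  15  38] [179.7 278.2] [array([0.483, 0.243]), array([0.487, 0.226]), array([0.488, 0.219])]
top red [166 278   4   8  20] [167.2 281.2] [array([0.476, 0.275]), array([0.48 , 0.256]), array([0.482, 0.249])]
top grn [378 243   6   6  25] [380.8 245.8] [array([ 0.55 , -0.266]), array([ 0.549, -0.252]), array([ 0.549, -0.246])]
top grn [386 244  10   9  66] [390.4 247.8] [array([ 0.544, -0.29 ]), array([ 0.544, -0.274]), array([ 0.544, -0.268])]
top grn [380 251   6   3  14] [382.8 252. ] [array([ 0.534, -0.271]), array([ 0.535, -0.256]), array([ 0.535, -0.25 ])]
top grn [188 269  18  18  98] [196.9 277.3] [array([0.484, 0.199]), array([0.488, 0.184]), array([0.489, 0.179])]
side grn [263 304  16  10  38] [267.6 309.5] [array([0.528, 0.157]), array([0.482, 0.206]), array([0.465, 0.225])]
```

View pics/c1.png

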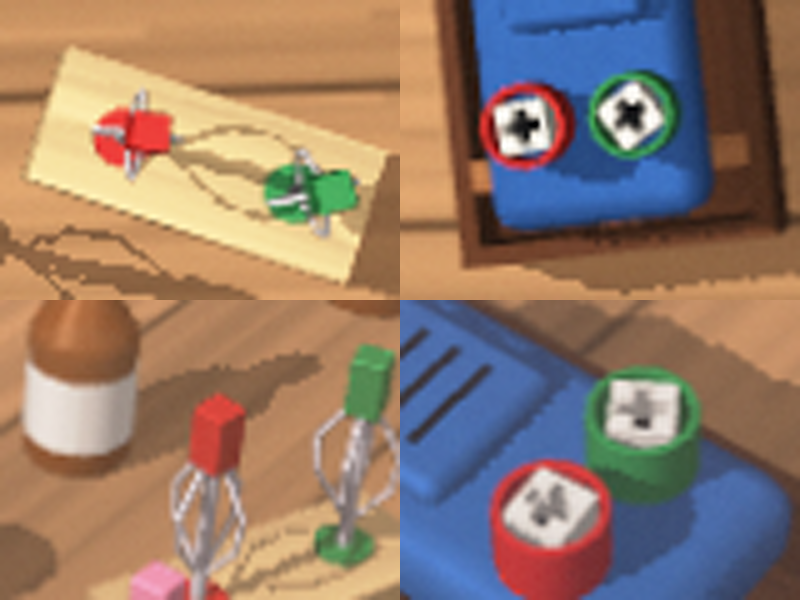

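The crops show the red cap, collar and loops close to world-aligned, and the red drive's slots at roughly +10° in the image. Next I move above the red beater for a close wrist look.

```bash
python3 - <<'E'
from h import *
s=monitor.read_state();print(s['tool_pos'],s['force'],s['opening']);print(cv2.Rodrigues(np.array(s['orientation']))[0].round(3))
for a in [(348.6,237.2)]: print(onz(eyes.camera_model('top'),a,.044))
print(onz(eyes.camera_model('top'),(355.5,236.3),.155),onz(eyes.camera_model('top'),(309,255),.1))
E
```

```text
[ 0.19479174 -0.56702332  0.21781556] [-0.31829433  0.65205832 -0.32170162] 0.0928595373021763
[[ 0.946  0.325 -0.   ]
 [ 0.325 -0.946  0.001]
 [ 0.    -0.001 -1.   ]]
[ 0.57371859 -0.18551643  0.044     ]
[ 0.57306116 -0.18872084  0.155     ] [ 0.53296758 -0.08255008  0.1       ]
```

Request:
arm_command([
  [[2.7,2.7,0.2,0,0,0],[2.7,2.7,0.2,0,0,0],[2.7,2.7,0.2,0,0,0],[2.7,2.7,0.2,0,0,0],[2.7,2.7,0.2,0,0,0],[2.7,2.7,0.2,0,0,0],[2.7,2.7,0.2,0,0,0],[2.7,2.7,0.2,0,0,0],[2.7,2.7,0.2,0,0,0],[2.7,2.7,0.2,0,0,0],[2.7,2.7,0.2,0,0,0],[2.7,2.7,0.2,0,0,0]],
], gripper=0.2)

```text
t: 1.15
tool_pos: [0.5198, -0.2418, 0.2425]
orientation: [-3.099, -0.517, 0.0]
force: [0.5, -0.7, -0.2]
opening: 0.0556
gripper_force: 0.0
```

Request:
arm_command([
  [[2.5,2.6,0.2,0,0,-6],[2.5,2.6,0.2,0,0,-6],[0.4,0.4,0,0,0,-6],[0,0,0,0,0,0],[0,0,0,0,0,0]],
])

```text
t: 1.57
tool_pos: [0.5727, -0.1872, 0.246]
orientation: [-3.141, -0.033, 0.002]
force: [0.3, -0.1, -0.0]
opening: 0.0558
gripper_force: 0.0
```

```bash
python3 - <<'E'
from h import *
s=monitor.read_state();print(s['tool_pos'],s['orientation'],s['opening'])
im,m=grab('wrist','w1.png');import json;json.dump({k:np.array(v).tolist() for k,v in m.items()},open('w1.json','w'))
print(ray(m,(280,210)))
E
```

```text
[ 0.57270907 -0.18718838  0.24604681] [-3.14138666e+00 -3.32558627e-02  1.81271273e-03] 0.055807024811761974
(array([ 0.65487969, -0.18553806,  0.41212871]), array([-3.01124312e-01, -1.35356559e-04, -9.53636710e-01]))
```

View pics/w1.png

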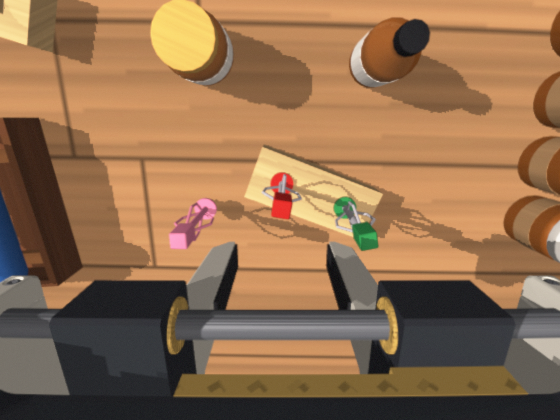

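Wrist image shows the red collar at (282,183), red cap at (282,205), and green cap at (365,236), clear of the right finger. I'll zoom in for the yaw.

```bash
python3 - <<'E'
from h import *
import json
m={k:np.array(v) for k,v in json.load(open('w1.json')).items()}; im=cv2.imread('pics/w1.png')
h=cv2.cvtColor(im,cv2.COLOR_BGR2HSV)
red=(((h[...,0]<5)|(h[...,0]>175))&(h[...,1]>190)&(h[...,2]>80)).astype(np.uint8)
red[:, :250]=0; red[:, 320:]=0
print(np.argwhere(red).min(0),np.argwhere(red).max(0))
c=im[165:225,252:312]
cv2.imwrite('pics/c2.png',cv2.resize(c,(600,600),interpolation=cv2.INTER_NEAREST))
E
```

```text
[173 271] [218 292]
```

View pics/c2.png

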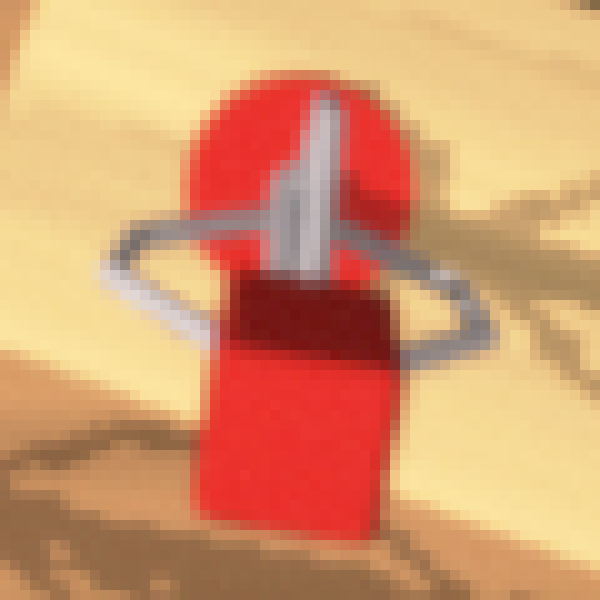

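The crop shows the cap's top corners at (216,345), (405,372), (372,545), (192,518), the loop tips at (105,268) and (495,335), and the collar centre near (300,183).

```bash
python3 - <<'E'
from h import *
import json
m={k:np.array(v) for k,v in json.load(open('w1.json')).items()}
f=lambda x,y,z: onz(m,(252+x/10-.5,165+y/10-.5),z)[:2]
C=np.array([f(*c,.155) for c in((216,345),(405,372),(372,545),(192,518))])
print('cap',C.round(4),C.mean(0))
for i in range(4):
    d=C[(i+1)%4]-C[i]; print(np.linalg.norm(d).round(4),np.degrees(np.arctan2(d[1],d[0])).round(1))
a,b=f(105,268,.102),f(495,335,.102);d=b-a;print('loops',(a+b)/2,np.linalg.norm(d),np.degrees(np.arctan2(d[1],d[0])))
print('collar',f(300,183,.044))
E
```

```text
cap [[ 0.5841 -0.179 ]
 [ 0.5819 -0.1965]
 [ 0.565  -0.1939]
 [ 0.5673 -0.177 ]] [ 0.57460328 -0.18660016]
0.0176 -97.2
0.0171 171.4
0.0171 82.2
0.0169 -6.9
loops [ 0.57470734 -0.18696195] 0.04363879484093474 -98.82693965347126
collar [ 0.57552058 -0.18680673]
```

Request:
arm_command([
  [[0.2,0,-1,0,0,-4.5],[0,0,-2,0,0,-4.5],[0,0,-3,0,0,0],[0,0,-3,0,0,0],[0,0,-2,0,0,0],[0,0,-1.1,0,0,0],[0,0,0,0,0,0],[0,0,0,0,0,0]],
])

```text
t: 2.28
tool_pos: [0.5744, -0.1883, 0.126]
orientation: [-3.134, 0.22, 0.001]
force: [0.2, 0.6, -0.3]
opening: 0.0557
gripper_force: 0.0
```

Request:
arm_command([
  [[0,0,0,0,0,0],[0,0,0,0,0,0],[0,0,0,0,0,0],[0,0,0,0,0,0],[0,0,0,0,0,0],[0,0,0,0,0,0],[0,0,0,0,0,0],[0,0,0,0,0,0]],
], gripper=-1, squeeze=45)

```text
t: 2.95
tool_pos: [0.575, -0.1874, 0.1259]
orientation: [3.134, -0.22, 0.0]
force: [-0.5, 0.9, 1.0]
opening: 0.0178
gripper_force: 45.0
```

Request:
arm_command([
  [[0,0,1,0,0,0],[0,0,2,0,0,0],[0,0,3,0,0,0],[0,0,3,0,0,0],[0,0,3,0,0,0],[0,0,2.4,0,0,0],[-1,4,0,0,0,2],[-1,4,0,0,0,2],[-1,4,0,0,0,2],[-1,4,0,0,0,2],[-1,4,0,0,0,2],[-1,4,0,0,0,2]],
])

```text
t: 3.95
tool_pos: [0.5139, 0.0542, 0.2703]
orientation: [-3.14, -0.11, -0.001]
force: [0.7, 0.3, -1.3]
opening: 0.0176
gripper_force: 45.0
```

Request:
arm_command([
  [[-1,4,0,0,0,2],[-1,4,0,0,0,2],[-0.5,0.7,0,0,0,0],[0,0,0,0,0,0],[0,0,0,0,0,0]],
])

```text
t: 4.37
tool_pos: [0.4898, 0.1396, 0.2701]
orientation: [3.133, 0.22, 0.001]
force: [1.0, -0.9, -1.9]
opening: 0.0173
gripper_force: 45.0
```

```bash
python3 - <<'E'
from h import *
s=monitor.read_state();print(s['t'],s['tool_pos'],s['orientation'],s['opening'],s['force'])
im,m=grab('wrist','w2.png');import json;json.dump({k:np.array(v).tolist() for k,v in m.items()},open('w2.json','w'))
print(proj(m,[(.484,.238,.125)]))
E
```

```text
4.3667 [0.48981861 0.13959799 0.27009606] [3.13335592e+00 2.19853585e-01 7.84997716e-04] 0.01732178658737718 [ 1.03229081 -0.90447117 -1.89863535]
[[192.40684394 189.38224235]]
```

View pics/w2.png

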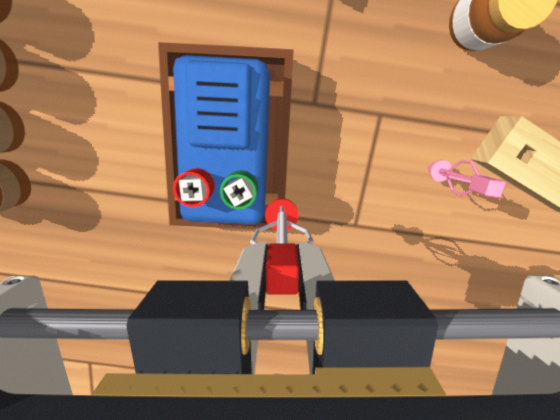

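The red socket shows at (191,189) with its cross clear, and the beater hangs straight with its collar at (281,213). I'll measure both.

```bash
python3 - <<'E'
from h import *
import json
m={k:np.array(v) for k,v in json.load(open('w2.json')).items()}; im=cv2.imread('pics/w2.png')
g=cv2.cvtColor(im,cv2.COLOR_BGR2GRAY)
h=cv2.cvtColor(im,cv2.COLOR_BGR2HSV)
white=((h[...,1]<60)&(h[...,2]>120)).astype(np.uint8); white[:,:170]=0;white[:,212:]=0;white[:168]=0;white[210:]=0
c=max(cv2.findContours(white,cv2.RETR_EXTERNAL,cv2.CHAIN_APPROX_NONE)[0],key=cv2.contourArea)
P=np.array([onz(m,p[0],.125)[:2] for p in c])
print('white',cv2.minAreaRect((P*1000).astype(np.float32)))
# ring red
r=(((h[...,0]<6)|(h[...,0]>174))&(h[...,1]>170)&(h[...,2]>70)).astype(np.uint8)
r1=r.copy(); r1[:,225:]=0
c=max(cv2.findContours(r1,cv2.RETR_EXTERNAL,cv2.CHAIN_APPROX_NONE)[0],key=cv2.contourArea)
P=np.array([onz(m,p[0],.124)[:2] for p in c]); print('ring',cv2.fitEllipse((P*1000).astype(np.float32)))
A=im[164:214,166:216];B=im[190:240,256:306]
cv2.imwrite('pics/c3.png',np.hstack([cv2.resize(x,(400,400),interpolation=cv2.INTER_NEAREST) for x in(A,B)]))
E
```

```text
white ((485.3570251464844, 238.38470458984375), (27.048900604248047, 28.256214141845703), 8.01289176940918)
ring ((485.6090087890625, 237.9095001220703), (39.007144927978516, 47.012351989746094), 38.34811019897461)
```

View pics/c3.png

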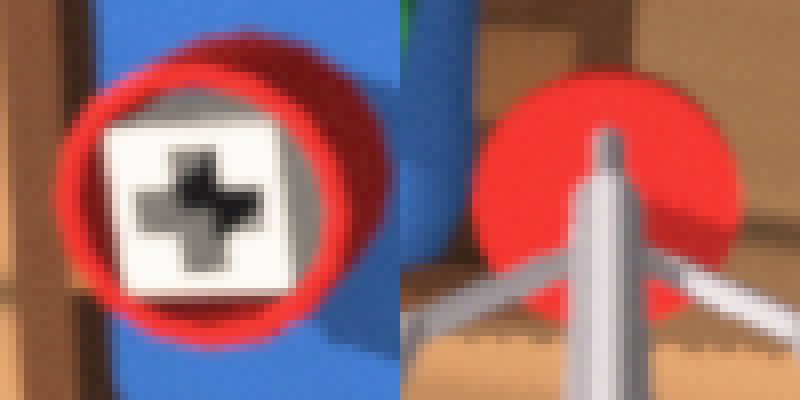

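```bash
cat >> h.py <<'E'
import json
def load(n): return {k:np.array(v) for k,v in json.load(open(n)).items()}
E
python3 - <<'E'
from h import *
m=load('w2.json'); im=cv2.imread('pics/w2.png')
g=im.min(2); w=(g>205).astype(np.uint8); w[:,:170]=0;w[:,212:]=0;w[:168]=0;w[210:]=0
c=max(cv2.findContours(w,cv2.RETR_EXTERNAL,cv2.CHAIN_APPROX_NONE)[0],key=cv2.contourArea)
P=np.array([onz(m,p[0],.125)[:2] for p in c])
print('white',cv2.minAreaRect((P*1000).astype(np.float32)))
f=lambda x,y,z: onz(m,(166+x/8-.5,164+y/8-.5),z)[:2]
C=np.array([f(*c,.125) for c in((103,128),(278,120),(298,293),(127,300))]);print(C.mean(0))
for i in range(4):
    d=C[(i+1)%4]-C[i]; print(np.linalg.norm(d).round(4),np.degrees(np.arctan2(d[1],d[0])).round(1)%90)
E4=np.array([f(*c,.125) for c in((135,211),(265,205),(193,145),(205,272))]);print('cross',E4.mean(0))
for a,b in((0,1),(2,3)): d=E4[b]-E4[a];print(np.linalg.norm(d),np.degrees(np.arctan2(d[1],d[0]))%90)
print('collar', onz(m,(256+207/8-.5,190+197/8-.5),.188))
print(onz(m,(256+72/8-.5,190+197/8-.5),.188)-onz(m,(256+342/8-.5,190+197/8-.5),.188), onz(m,(256+207/8-.5,190+68/8-.5),.188))
E
```

```text
white ((483.4764099121094, 240.0554962158203), (21.483285903930664, 22.90185546875), 8.00883960723877)
[0.48314981 0.23985137]
0.024 10.599999999999994
0.0244 9.900000000000006
0.024 10.400000000000006
0.0244 10.0
cross [0.48349219 0.24014592]
0.01805577369683622 10.679893955477851
0.017944673074292147 8.101182572000084
collar [0.48986478 0.13984102 0.188     ]
[-0.00424252  0.03007486  0.        ] [0.50473633 0.14193558 0.188     ]
```

Request:
arm_command([
  [[-1.3,3,0,0,0,1.5],[-1.3,3,0,0,0,0],[-1.3,3,0,0,0,0],[-1,1,0,0,0,0],[0,0,0,0,0,0],[0,0,0,0,0,0]],
])

```text
t: 4.92
tool_pos: [0.4415, 0.2385, 0.2697]
orientation: [3.13, 0.258, 0.0]
force: [0.2, -0.5, -0.1]
opening: 0.0175
gripper_force: 45.0
```

```bash
python3 - <<'E'
from h import *
s=monitor.read_state();print(s['t'],s['tool_pos'],s['orientation'],s['opening'],s['force'])
im,m=grab('wrist','w3.png');json.dump({k:np.array(v).tolist() for k,v in m.items()},open('w3.json','w'))
p=proj(m,[(.4834,.24,.125),np.array(s['tool_pos'])-[0,0,.082]]);print(p)
u,v=p[0].astype(int); 
g=im.min(2); w=(g>190).astype(np.uint8); k=np.zeros_like(w);k[v-22:v+22,u-22:u+22]=1;w*=k
c=max(cv2.findContours(w,cv2.RETR_EXTERNAL,cv2.CHAIN_APPROX_NONE)[0],key=cv2.contourArea)
P=np.array([onz(m,q[0],.125)[:2] for q in c]); print('white',cv2.minAreaRect((P*1000).astype(np.float32)))
u0,v0=u-30,v-25
print(u0,v0);cv2.imwrite('pics/c4.png',cv2.resize(im[v0:v0+70,u0:u0+60],(600,600*7//6),interpolation=cv2.INTER_NEAREST)[:600])
E
```

```text
4.9167 [0.4414974  0.23851968 0.26967462] [3.13033302e+00 2.57847172e-01 3.00425387e-04] 0.017546346170437946 [ 0.22774911 -0.46246972 -0.1428366 ]
[[286.66953912 158.67929009]
 [281.60733086 214.23252907]]
white ((483.4525451660156, 240.15597534179688), (22.254779815673828, 22.559179306030273), 9.433188438415527)
256 133
```

View pics/c4.png

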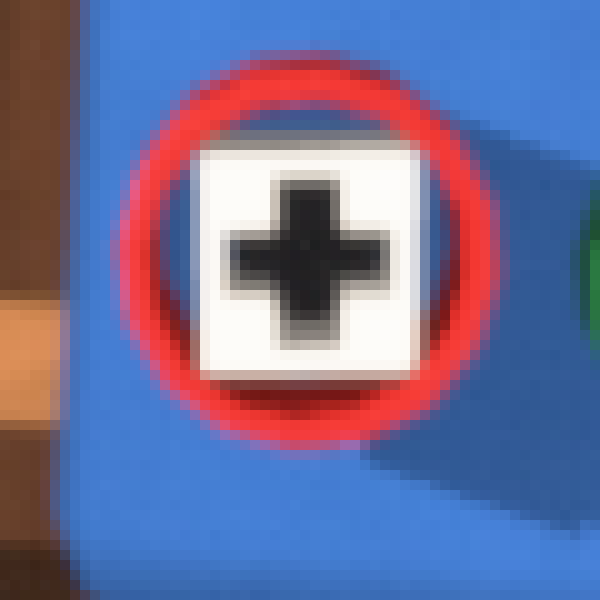

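Request:
arm_command([
  [[1.2,0.1,0,0,0,0],[1.8,0.06,0,0,0,0],[1.2,0,0,0,0,0],[0,0,-0.5,0,0,0],[0,0,-0.8,0,0,0],[0,0,-0.5,0,0,0],[0,0,0,0,0,0],[0,0,0,0,0,0],[0,0,0,0,0,0]],
])

```text
t: 5.72
tool_pos: [0.4826, 0.2411, 0.2517]
orientation: [-3.131, -0.259, -0.0]
force: [0.2, 0.2, -1.5]
opening: 0.018
gripper_force: 45.0
```

Request:
arm_command([
  [[0,0,-0.5,0,0,0],[0,0,0,0,0,0],[0,0,0,0,0,0]],
])

```text
t: 5.97
tool_pos: [0.4826, 0.2412, 0.2464]
orientation: [3.131, 0.259, -0.001]
force: [0.4, 0.2, -1.6]
opening: 0.0179
gripper_force: 45.0
```

Request:
arm_command([
  [[0,0,0,0,0,0],[0,0,0,0,0,0]],
])

```text
t: 6.13
tool_pos: [0.4829, 0.2412, 0.2468]
orientation: [-3.131, -0.259, -0.0]
force: [-0.5, 0.2, -0.9]
opening: 0.0178
gripper_force: 45.0
```

Request:
arm_command([
  [[0.06,-0.1,-0.3,0,0,0],[0,0,-0.4,0,0,0],[0,0,-0.3,0,0,0],[0,0,-0.3,0,0,0],[0,0,-0.2,0,0,0],[0,0,0,0,0,0],[0,0,0,0,0,0]],
])

```text
t: 6.72
tool_pos: [0.4834, 0.2401, 0.2314]
orientation: [3.131, 0.259, -0.001]
force: [0.1, 0.0, -0.9]
opening: 0.0179
gripper_force: 45.0
```

Request:
arm_command([
  [[0,0,-0.2,0,0,0],[0,0,-0.2,0,0,0],[0,0,-0.2,0,0,0],[0,0,0,0,0,0],[0,0,0,0,0,0]],
])

```text
t: 7.13
tool_pos: [0.4834, 0.2401, 0.2254]
orientation: [3.131, 0.259, -0.001]
force: [-0.1, -0.5, -0.7]
opening: 0.0173
gripper_force: 45.0
```

Entering freely. I continue down; the plunger should be met at about z 0.221 and home is at about 0.211.

Request:
arm_command([
  [[0,0,-0.2,0,0,0],[0,0,-0.2,0,0,0],[0,0,-0.2,0,0,0],[0,0,-0.2,0,0,0],[0,0,-0.1,0,0,0],[0,0,0,0,0,0],[0,0,0,0,0,0]],
])

```text
t: 7.72
tool_pos: [0.4837, 0.2402, 0.2171]
orientation: [-3.131, -0.259, -0.001]
force: [-0.5, -0.2, 3.5]
opening: 0.0175
gripper_force: 45.0
```

Request:
arm_command([
  [[0,0,-0.2,0,0,0],[0,0,-0.2,0,0,0],[0,0,-0.1,0,0,0],[0,0,0,0,0,0],[0,0,0,0,0,0]],
])

```text
t: 8.13
tool_pos: [0.4838, 0.2402, 0.212]
orientation: [-3.131, -0.259, -0.001]
force: [-0.4, 0.0, 6.4]
opening: 0.0174
gripper_force: 45.0
```

Request:
arm_command([
  [[0,0,-0.1,0,0,0],[0,0,0,0,0,0],[0,0,0,0,0,0]],
])

```text
t: 8.38
tool_pos: [0.4838, 0.2402, 0.2111]
orientation: [-3.131, -0.259, -0.001]
force: [-2.0, -0.1, 6.9]
opening: 0.0179
gripper_force: 45.0
```

Request:
arm_command([
  [[0,0,-0.06,0,0,0],[0,0,0,0,0,0],[0,0,0,0,0,0]],
])

```text
t: 8.63
tool_pos: [0.4839, 0.2402, 0.2108]
orientation: [-3.131, -0.259, -0.002]
force: [-1.1, -0.1, 8.0]
opening: 0.0176
gripper_force: 45.0
```

Request:
arm_command([
  [[0,0,-0.06,0,0,0],[0,0,0,0,0,0],[0,0,0,0,0,0]],
])

```text
t: 8.88
tool_pos: [0.4839, 0.2403, 0.2108]
orientation: [-3.13, -0.259, -0.003]
force: [-1.8, -1.1, 11.5]
opening: 0.018
gripper_force: 45.0
```

Request:
arm_command([
  [[0,0,-0.08,0,0,0],[0,0,0,0,0,0],[0,0,0,0,0,0],[0,0,0,0,0,0],[0,0,0,0,0,0],[0,0,0,0,0,0]],
])

```text
t: 9.38
tool_pos: [0.4841, 0.2404, 0.2107]
orientation: [-3.13, -0.259, -0.003]
force: [-4.1, -2.5, 15.5]
opening: 0.0178
gripper_force: 45.0
```

```bash
python3 - <<'E'
from h import *
a,_=grab('wrist');b,_=grab('side')
z=lambda i,x,y,w,h,k:cv2.resize(i[y:y+h,x:x+w],(400,400),interpolation=cv2.INTER_CUBIC)
cv2.imwrite('pics/c5.png',np.hstack([z(a,235,165,90,90,4),z(b,210,260,90,90,4)]))
s=monitor.read_state();print(s['tool_pos'],s['force'])
E
```

```text
[0.48405351 0.24037818 0.21064968] [-3.44587199 -2.13563879 14.65475471]
```

View pics/c5.png

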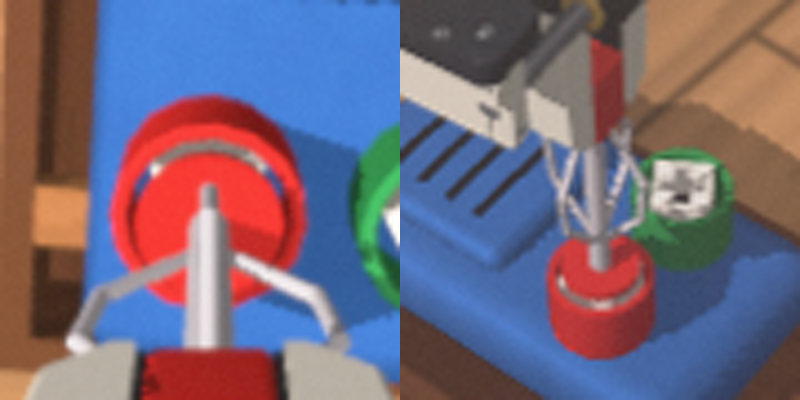

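The crops show the collar seated flat on the white drive inside the red ring, in both the wrist and side views. The height has stopped changing at 0.2107 while the force has risen to 15 N, so it is home.

```bash
python3 -c "
from plant import ticket;print(ticket.close_job())"
```

```text
the job is handed in; nothing more can be done
None
```

The red beater is meshed and fully home in the red-ringed socket, and the job was handed in with the gripper still holding it (45 N grip) and pressing down at about 15 N; the hand-in gave no verdict.

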